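# Set the throttle lever to its third notch

## Robot

A 6-joint arm with a two-finger parallel gripper is mounted at the origin on a cart in front of the work surface, level with it; the furniture and walls round the work are solid. World frame = base frame: x ahead of the robot, y to its left, z up, the work surface at z = 0. Lengths are in m, angles in rad, forces in N, time in s.
With the tool pointing down it reaches from about 0.325 to 0.9 m from the base axis. Payload 6.1 kg.
Tool frame: the origin (TCP) lies on the centre line of the jaws, within the pads' length; the fingertips stand 8 mm ahead of it and the grasp point (between the pads) lies 11 mm behind it; z points along the fingers, y is the line along which they close (so a half turn about z gives the same grasp; the last joint's range is limited). The gripper opens to 87 mm and grips with 3 to 60 N. Pads are 19 mm wide; open, the fingers measure 117 mm over their backs; the gripper's body (75 mm by 190 mm) begins 51 mm behind the grasp point.
Start: joints at [1.152, 0.22, 1.526, -0, 1.395, -0.126], TCP at [0.18, 0.598, 0.231] pointing down, gripper open.
Joint ranges: [-2.98, 2.98], [-0.91, 2.08], [0.09, 2.57], [-1.24, 4.39], [0.2, 2.65], [-2.68, 2.68]. Speed limits (rad/s): [2.57, 2.57, 3.01, 3.14, 3.14, 3.14].

## Interface

Orientations are given as [roll, pitch, yaw] about the fixed x, y, z axes, in that order (R = Rz(yaw) Ry(pitch) Rx(roll)).
In Python, from bench import get_obs, camera, calibration, finish_job gives the robot as it stands.
- The arm moves only by the tool servo_tool, never from a script. Its argument "steps" is a list of rows, each a list of 5 numbers: the shift along the world's x, y, z in mm, then the turn about the world's z in degrees, then the opening, from -1 (shut) to 1 (fully open). A call has 1 to 12 rows; each row shifts and turns the commanded pose from where the row before left it; what a row does not reach is not made up. A row lasts 1/12 s, in which the tool goes at most 41.7 mm and 7.16 degrees, less where a joint would pass 70% of its speed; a pose out of reach is approached as far as the arm can. A call with a gripper value outside its range is refused whole. The fingers move at their own pace and stop on an object; the grip force is fixed at half the most. Time passes only in rows, so rows that do not move let the fingers close. It gives the time, the measured TCP pose, the force, the opening and the grip force at its end, in the units of the state.
- get_obs(): the state, without advancing time (a new reading comes with each control period).
- camera(name): name is "scene" or "side" or "wrist"; returns the picture (420x560x3 uint8, red, green, blue); there is no depth.
- calibration(name): a dict with "K" (3x3 intrinsics, pixels), "D" ([k1, k2, p1, p2, k3] as OpenCV has them; the pictures are not rectified), "cam_to_world" (4x4, takes a point from camera to world coordinates). Camera axes: x right, y up, looking along -z (the intrinsics and any distortion apply to the point x, -y, -z); pixel columns grow to the right and rows downward; lengths in m; the calibration is good to about 2 mm. A picture is of the moment at which its call begins: read the wrist's pose just before it. calibration takes no time and is no camera call; for the wrist camera it gives the pose at the moment of the call.
- finish_job(): hands the job in; it is judged then, once.
The state is a dict: "t": time; "joint_pos": joint angles; "qvel": joint speeds; "tau": joint torques, N m; "ee_pos": TCP position; "ee_rot": TCP orientation; "ft_force": force on the tool from outside, world axes, zero at the start; "wrist_torque": the same for the moment, N m; "width": finger opening in m; "gripper_force": force on a finger pad.
Only numpy, scipy, OpenCV 4.12 (cv2) and the standard library are available. Lean on these libraries where they do the work, as an engineer would, in place of code of your own. Each camera call takes 0.05 s, during which the arm holds its last target. There are 200 camera calls.

## Task

On the grey throttle box, push the black slide lever with a fingertip from its closed end towards the button end, feel the clicks and stop when it has dropped into the third notch; never go past that notch. Then press the round set button right down, with the lever seated in the third notch, and let go of it. Push only and do it gently: do not grip the lever, and leave the loose parts round the box alone.

Things in the scene. Friction and masses are not known exactly. Their poses are not given: they have to be found in the camera images.
- throttle_box: Grey throttle control box, bolted to the bench (fixed): casing 190 x 64 mm, top deck 55 mm above the bench, on a flange 210 x 84 mm. Origin: centre of its underside, on the bench. x runs along the box from the lever's closed end to the button end, z up. The lever's slot is a dark strip down the middle of the deck (y = 0).
- lever_grip (a point): Centre of the lever's black flat-faced grip: 24 mm along the slot (x), 40 mm wide (y), 32 mm tall; underside 9 mm, top 41 mm above the deck, so this point is 80 mm above the bench. Slides along the box's x only, cannot be lifted. At the closed end it stands 75 mm from the box's centre, on its -x side; it starts 0 to 6 mm from there. It stays in a notch when left alone.
- lever (a joint): Lever travel from the closed end stop, m, growing along the box's +x, 0 to 0.102. Four notches 18 mm apart; the first 0.022 to 0.042 from the stop (set differently each time, unseen), with free running (under 2 N) before its ridge. Into each notch the push climbs to about 7 N, then at the ridge, 9 mm before the notch, the lever snaps ahead off the finger: the click, push falls to nothing.
- notch_3 (a point): Where the centre of the grip stands when the lever is seated in the third notch: on the box's middle line, 80 mm above the bench; its x is the box's +x. Not marked or visible on the box. The first notch is 36 mm, the second 18 mm on its -x side, the fourth 18 mm on its +x side; the ridges stand midway, 9 mm from each.
- set_button (a joint): Press of the round grey set button, in m: 0 released, 0.006 fully down. It springs back; fully down takes 5 N.
- set_button_top (a point): Centre of the top face of the set button: a grey round cap 24 mm in diameter in a dark housing, on the deck at the end of the box away from the lever's closed end, 66 mm from the box's centre on its +x side. z up; it is pressed straight down.
- piston: Loose bystander, not to be disturbed: aluminium piston, 66 x 63 x 54 mm tall. Origin: centre of its underside.
- sleeve: Loose bystander, not to be disturbed: steel spacer sleeve standing on end, 24 mm across, 52 mm tall. Origin: centre of its underside.
- pin: Loose bystander, not to be disturbed: hollow steel piston pin standing on end, 18 mm across, 46 mm tall. Origin: centre of its underside.
- spring: Loose bystander, not to be disturbed: valve spring standing on end, 28 mm across, 42 mm tall. Origin: centre of its underside.
- bolt: Loose bystander, not to be disturbed: dark hex bolt lying flat, 18 x 66 x 18 mm.

How it is judged:
On the way, in this order (a step that is already met when the one before it is completed fails the run):
1. the lever sits in the third notch (x of lever_grip in the frame of notch_3 between -0.0035 and 0.0035 m and velocity of joint lever below 0.01 m/s), for 0.2 s.
2. the set button is pressed down with the lever in the third notch (value of joint set_button above 0.0042 m and x of lever_grip in the frame of notch_3 between -0.0035 and 0.0035 m), for 0.05 s.
At the end, for the whole second after the job is handed in: The lever rests within 3.5 mm of the third notch's centre, the set button has been pressed at least 4.2 mm with the lever there and has come back to within 1.5 mm of its top (x of lever_grip in the frame of notch_3 between -0.0035 and 0.0035 m and value of joint set_button below 0.0015 m and velocity of joint lever below 0.005 m/s); the robot touches nothing.
It fails at once if the lever goes over the ridge past the third notch (x of lever_grip in the frame of notch_3 above 0.0105 m).
It fails at once if the set button is pressed while the lever is not in the third notch (value of joint set_button above 0.0042 m and not (x of lever_grip in the frame of notch_3 between -0.006 and 0.006 m)).
It fails at once if the lever is gripped or pushed hard (more than 25 N between fingers and lever) (contact force between the fingers and lever above 25 N).
It fails at once if a loose part by the box is pushed aside or lifted (moved more than 20 mm) (distance of any of piston, sleeve, pin, spring, bolt from where it was at the start of the episode above 0.02 m).
It also fails if it takes over 67 s, if anything falls off the work surface, if the arm or the gripper's body presses on something with over 40 N, if the wrist force passes 120 N, or if a joint passes its speed limit or range.

## Working session

There is one attempt and no reset: what is moved stays moved. The work goes in short steps, Python scripts to look and compute and a tool call to move; the robot and the scene stay as the last step left them, time stands still between calls to the robot, and variables do not carry over. Pictures are saved under pics/ and viewed, at most 10 in all, crops included, and the job is handed in when it is done.

Besides the shell and the picture viewer there is one more tool, called after ">>>" as name(argument=value, ...), one argument or row to a line, values as JSON. servo_tool: Moves the arm, as the interface text tells. Its arguments: {"type":"object","properties":{"steps":{"type":"array"}},"required":["steps"]}

```bash
mkdir -p pics; cat > h.py <<'E'
import numpy as np, cv2
from bench import *
def pix2world(name,uv,z,cal=None):
    c=cal or calibration(name); K=np.array(c["K"],float);D=np.array(c["D"],float);T=np.array(c["cam_to_world"])
    p=cv2.undistortPoints(np.array(uv,float).reshape(-1,1,2),K,D).reshape(-1,2)
    d=np.c_[p[:,0],-p[:,1],-np.ones(len(p))]@T[:3,:3].T
    o=T[:3,3]; s=(np.broadcast_to(z,len(p))-o[2])/d[:,2]
    return o+s[:,None]*d
def world2pix(name,P,cal=None):
    c=cal or calibration(name); K=np.array(c["K"],float);D=np.array(c["D"],float);T=np.array(c["cam_to_world"])
    q=(np.array(P,float)-T[:3,3])@T[:3,:3]; q=q*[1,-1,-1]
    return cv2.projectPoints(q,np.zeros(3),np.zeros(3),K,D)[0].reshape(-1,2)
def snap(name,fn): 
    im=camera(name); cv2.imwrite(fn,im[:,:,::-1]); return im
E
python3 - <<'E'
from h import *
o=get_obs();print(o["t"],o["ee_pos"],o["ee_rot"],o["width"])
a=snap("scene","pics/s0.png");b=snap("side","pics/d0.png")
for n in("scene","side"):print(n,np.round(calibration(n)["cam_to_world"],3).tolist())
E
```

```text
0.0 [0.18014613 0.59781593 0.22941827] [-3.13961839e+00 -2.48373322e-04  2.84879724e+00] 0.08672058538624557
scene [[-0.525, 0.475, -0.706, -0.039], [-0.851, -0.312, 0.422, 0.022], [-0.02, 0.823, 0.568, 0.553], [0.0, 0.0, 0.0, 1.0]]
side [[-0.822, 0.34, -0.458, 0.171], [-0.57, -0.471, 0.673, 0.216], [0.013, 0.814, 0.58, 0.577], [0.0, 0.0, 0.0, 1.0]]
```

View pics/s0.png

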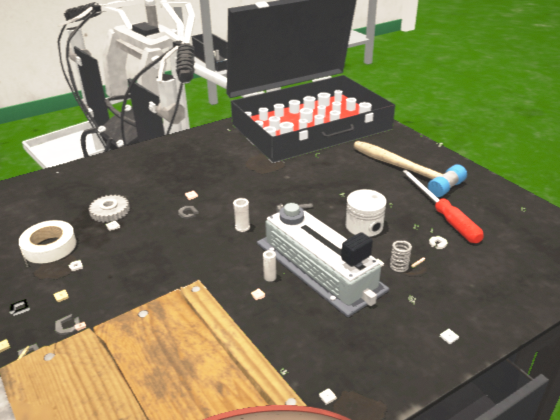

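View pics/d0.png

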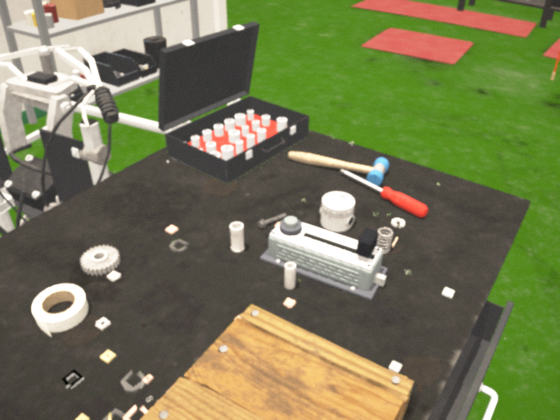

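The scene view shows the box with the lever grip at about (357,249) and the button at about (291,212). In the side view they are at (368,243) and (290,224). The loose parts are close by on both sides. I'll enlarge both.

```bash
python3 - <<'E'
import cv2,numpy as np
a=cv2.imread("pics/s0.png")[170:310,225:415];b=cv2.imread("pics/d0.png")[180:310,225:415]
cv2.imwrite("pics/s0c.png",cv2.resize(a,None,fx=4,fy=4,interpolation=cv2.INTER_CUBIC))
cv2.imwrite("pics/d0c.png",cv2.resize(b,None,fx=4,fy=4,interpolation=cv2.INTER_CUBIC))
E
```

```text
(no output)
```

View pics/s0c.png

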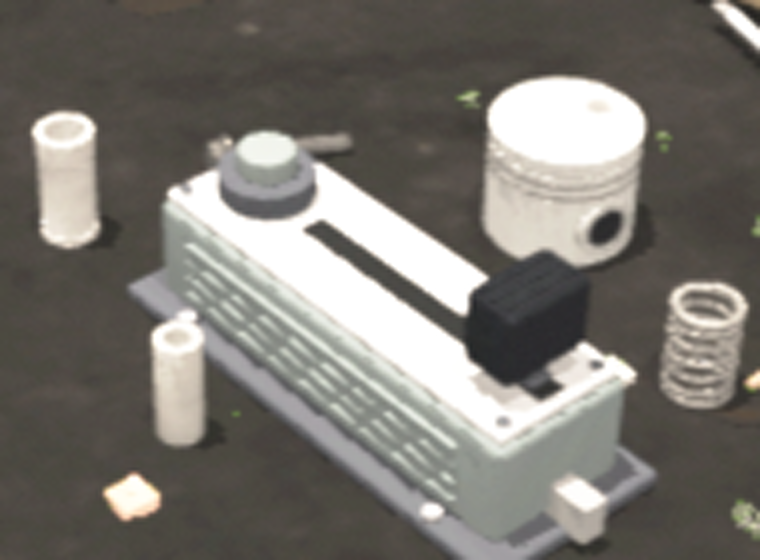

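View pics/d0c.png

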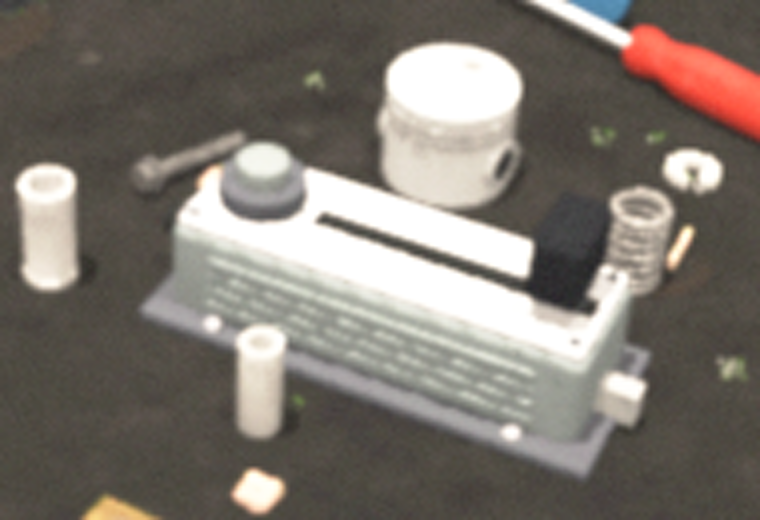

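The crops show the deck and flange corners, the slot, the button cap and the grip edges clearly. I'll fit the box pose to these points in both views.

```bash
cat > fit.py <<'E'
from h import *
from scipy.optimize import least_squares
# (view, crop x,y, box coords)  
S,Dv="scene","side"
F=0.0
C=[(S,167,200,(.095,-.032,.055)),(S,500,447,(-.095,-.032,.055)),(S,624,362,(-.095,.032,.055)),
(S,130,288,(.105,-.042,.004)),(S,655,472,(-.105,.042,.004)),
(Dv,178,212,(.095,-.032,.055)),(Dv,583,357,(-.095,-.032,.055)),(Dv,630,278,(-.095,.032,.055)),
(Dv,143,308,(.105,-.042,.004)),(Dv,587,475,(-.105,-.042,.004)),(Dv,650,352,(-.105,.042,.004))]
G=[(S,513,383,(-1,-1,-1)),(S,585,330,(-1,1,-1)),(S,588,267,(-1,1,1)),(S,545,252,(1,1,1)),(S,470,293,(1,-1,1)),(S,468,345,(1,-1,-1)),
(Dv,580,305,(-1,-1,-1)),(Dv,533,285,(1,-1,-1)),(Dv,540,228,(1,-1,1)),(Dv,564,195,(1,1,1)),(Dv,606,205,(-1,1,1))]
B=[(S,267,155),(Dv,262,166)]
px=lambda v,x,y:(225+x/4,(170 if v==S else 180)+y/4)
cal={v:calibration(v) for v in(S,Dv)}
def T(p,q):
    c,s=np.cos(p[2]),np.sin(p[2]);return [p[0]+c*q[0]-s*q[1],p[1]+s*q[0]+c*q[1],q[2]]
def res(p):
    r=[]
    for v,x,y,q in C: r.append((world2pix(v,T(p,q),cal[v])[0]-px(v,x,y)))
    for v,x,y,k in G: r.append(world2pix(v,T(p,(p[3]+.012*k[0],.02*k[1],.08+.016*k[2])),cal[v])[0]-px(v,x,y))
    for v,x,y in B: r.append(world2pix(v,T(p,(.066,0,p[4])),cal[v])[0]-px(v,x,y))
    return np.concatenate(r)
p0=pix2world(S,[px(S,400,320)],.055,cal[S])[0]
b=min((least_squares(res,[p0[0],p0[1],y,-.073,.075],loss="soft_l1") for y in np.arange(0,6.2,.8)),key=lambda f:f.cost)
p=b.x;print("box x,y,yaw deg",p[:2],np.degrees(p[2])%360,"grip",p[3],"btn z",p[4]);print(np.round(res(p).reshape(-1,2),1).tolist())
print("grip",T(p,(p[3],0,.08)),"btn",T(p,(.066,0,p[4])))
f=lambda v,x,y,z:np.round(pix2world(v,[px(v,x,y)],z,cal[v])[0],3)
def loc(P): d=P[:2]-p[:2];c,s=np.cos(p[2]),np.sin(p[2]);return np.round([c*d[0]+s*d[1],-s*d[0]+c*d[1]],3)
for n,v,x,y,z in[("piston top",S,567,118,.054),("sleeve",S,66,128,.052),("pin",S,178,335,.046),("spring",S,708,303,.042),("bolt",S,280,146,.009),("sleeve",Dv,48,180,.052),("pin",Dv,262,342,.046),("piston",Dv,453,80,.054),("boltend",Dv,150,172,.009),("boltend2",Dv,240,137,.009)]:
    P=f(v,x,y,z);print(n,P,loc(P))
E
python3 fit.py
```

```text
box x,y,yaw deg [ 0.46310134 -0.35171093] 42.63777217687975 grip -0.06723936744762174 btn z 0.10654744848435024
[[-5.2, 0.6], [35.6, -42.4], [-0.4, 6.9], [0.9, -0.4], [-5.1, 12.5], [-2.2, 5.1], [4.4, -39.5], [3.8, 3.8], [0.4, 0.4], [3.5, -50.7], [2.0, 11.5], [21.1, -28.0], [-0.5, 2.5], [0.7, 0.1], [-6.2, 1.2], [16.8, -25.8], [15.8, -21.0], [-1.0, -25.7], [-2.8, -19.6], [-2.6, -20.5], [-2.0, 2.4], [1.8, -1.3], [-18.4, -1.4], [-2.8, 2.4]]
grip [np.float64(0.41363665651466164), np.float64(-0.39725625937430525), 0.08] btn [np.float64(0.5116542901104634), np.float64(-0.30700509571354395), np.float64(0.10654744848435024)]
piston top [ 0.512 -0.485  0.054] [-0.054 -0.131]
sleeve [ 0.621 -0.312  0.052] [ 0.143 -0.078]
pin [ 0.489 -0.285  0.046] [0.064 0.032]
spring [ 0.402 -0.462  0.042] [-0.12 -0.04]
bolt [ 0.613 -0.412  0.009] [ 0.069 -0.146]
sleeve [ 0.622 -0.313  0.052] [ 0.143 -0.079]
pin [ 0.489 -0.285  0.046] [0.064 0.032]
piston [ 0.514 -0.484  0.054] [-0.052 -0.132]
boltend [ 0.623 -0.389  0.009] [ 0.092 -0.136]
boltend2 [ 0.604 -0.439  0.009] [ 0.045 -0.16 ]
```

Near side is +y; I'll flip the sign.

```bash
sed -i 's/def res(p):/C=[(v,x,y,(q[0],-q[1],q[2])) for v,x,y,q in C];G=[(v,x,y,(k[0],-k[1],k[2])) for v,x,y,k in G]\ndef res(p):/' fit.py; python3 fit.py
```

```text
box x,y,yaw deg [ 0.47174503 -0.36343684] 6.2949571357219725 grip -0.07348378223924155 btn z 0.07022264477307143
[[-2.1, -4.0], [0.5, -1.7], [2.4, -0.2], [-0.6, -1.0], [1.2, -0.1], [-2.4, 0.3], [0.8, 0.5], [2.1, -2.4], [-1.3, 0.3], [-0.4, -0.0], [0.3, 0.2], [-0.9, 1.7], [1.7, 2.9], [3.0, 0.5], [0.9, -4.1], [-1.3, -2.9], [-2.0, 2.3], [-0.8, 2.9], [-3.1, 3.1], [-2.7, 1.9], [0.2, -3.3], [3.6, -1.4], [0.4, -0.0], [0.3, 0.0]]
grip [np.float64(0.3987043109070238), np.float64(-0.37149410514485337), 0.08] btn [np.float64(0.5373470910000836), np.float64(-0.35620015092000956), np.float64(0.07022264477307143)]
piston top [ 0.512 -0.485  0.054] [ 0.027 -0.125]
sleeve [ 0.621 -0.312  0.052] [0.154 0.035]
pin [ 0.489 -0.285  0.046] [0.026 0.076]
spring [ 0.402 -0.462  0.042] [-0.08 -0.09]
bolt [ 0.613 -0.412  0.009] [ 0.135 -0.064]
sleeve [ 0.622 -0.313  0.052] [0.155 0.034]
pin [ 0.489 -0.285  0.046] [0.026 0.076]
piston [ 0.514 -0.484  0.054] [ 0.029 -0.124]
boltend [ 0.623 -0.389  0.009] [ 0.148 -0.042]
boltend2 [ 0.604 -0.439  0.009] [ 0.123 -0.09 ]
```

The fit is consistent and puts the button top 15 mm above the deck. I'll go over with the gripper shut, turning to the box's yaw.

>>> servo_tool(
  steps=[
    [22.5, -29, 0, -7, -1],
    [22.5, -29, 0, -7, -1],
    [22.5, -29, 0, -7, -1],
    [22.5, -29, 0, -7, -1],
    [22.5, -29, 0, -7, -1],
    [22.5, -29, 0, -7, -1],
    [22.5, -29, 0, -7, -1],
    [22.5, -29, 0, -7, -1],
    [22.5, -29, 0, -7, -1],
    [22.5, -29, 0, -7, -1],
    [22.5, -29, 0, -7, -1],
    [22.5, -29, 0, -7, -1],
  ],
)

```text
t: 1.1
ee_pos: [0.4509, 0.2487, 0.2302]
ee_rot: [-3.141, 0.0, 1.377]
ft_force: [-0.1, -0.0, 0.2]
width: 0.015
gripper_force: 0.0
```

>>> servo_tool(
  steps=[
    [-3, -38, 0, -6, -1],
    [-3, -38, 0, -6, -1],
    [-3, -38, 0, -6, -1],
    [-3, -38, 0, -6, -1],
    [-3, -38, 0, -6, -1],
    [-3, -38, 0, -6, -1],
    [-3, -38, 0, -6, -1],
    [-3, -38, 0, -6, -1],
    [-3, -38, 0, -6, -1],
    [-3, -38, 0, -6, -1],
    [-3, -38, 0, -6, -1],
    [-3, -38, 0, -6, -1],
  ],
)

```text
t: 2.1
ee_pos: [0.4136, -0.2074, 0.2303]
ee_rot: [-3.141, -0.0, 0.121]
ft_force: [-0.8, 0.2, -0.0]
width: 0.0006
gripper_force: 0.0
```

>>> servo_tool(
  steps=[
    [-11, -33.5, 0, 0, -1],
    [-11, -33.5, 0, 0, -1],
    [-11, -33.5, 0, 0, -1],
    [-11, -33.5, 0, 0, -1],
    [-11, -33.5, 0, 0, -1],
    [0, 0, 0, 0, -1],
    [0, 0, 0, 0, -1],
  ],
)

```text
t: 2.68
ee_pos: [0.3583, -0.3742, 0.2298]
ee_rot: [-3.14, 0.001, 0.123]
ft_force: [0.4, 0.2, 0.1]
width: 0.0003
gripper_force: 0.0
```

```bash
python3 - <<'E'
from h import *
import json
c=calibration("wrist");o=get_obs();im=snap("wrist","pics/w0.png")
json.dump({k:np.array(v).tolist() for k,v in c.items()},open("w0.json","w"))
print(o["ee_pos"],o["ee_rot"]); 
p=[0.4717,-.3634,np.radians(6.3)]
for q in[(-.0735,0,.096),(.066,0,.0702),(.095,.032,.055),(-.095,.032,.055),(-.095,-.032,.055)]:
    cc,s=np.cos(p[2]),np.sin(p[2]);print(q,world2pix("wrist",[p[0]+cc*q[0]-s*q[1],p[1]+s*q[0]+cc*q[1],q[2]],c)[0])
E
```

```text
[ 0.35833929 -0.37423609  0.22984981] [-3.14030422e+00  6.07017830e-04  1.22679837e-01]
(-0.0735, 0, 0.096) [282.62802242 158.79278167]
(0.066, 0, 0.0702) [284.69091769   4.8024246 ]
(0.095, 0.032, 0.055) [251.351469   -24.06960872]
(-0.095, 0.032, 0.055) [253.47373731 172.15892043]
(-0.095, -0.032, 0.055) [310.34149439 172.86780377]
```

View pics/w0.png

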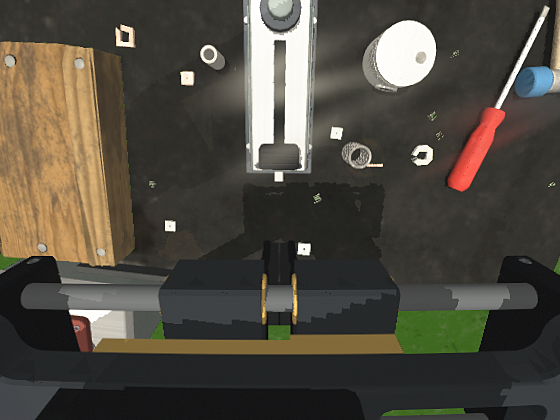

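The wrist view shows the slot along column 280, the grip top at about (279,152) and the button cap at about (280,8). The box is aligned with the tool and lies about 3 mm towards +y of the first fit. I'll compute the positions.

```bash
python3 - <<'E'
from h import *
import json
c=json.load(open("w0.json"))
im=cv2.imread("pics/w0.png");cv2.imwrite("pics/w0c.png",cv2.resize(im[0:190,230:330],None,fx=3.1,fy=3.1,interpolation=cv2.INTER_CUBIC))
print(pix2world("wrist",[(280,8),(279,147),(248,172),(310,172),(280,40)],[.070,.096,.055,.055,.055],c))
E
```

```text
[[ 0.53419636 -0.35215793  0.07      ]
 [ 0.40945555 -0.36658422  0.096     ]
 [ 0.37319479 -0.33588412  0.055     ]
 [ 0.38171589 -0.4050987   0.055     ]
 [ 0.51038438 -0.35514696  0.055     ]]
```

View pics/w0c.png

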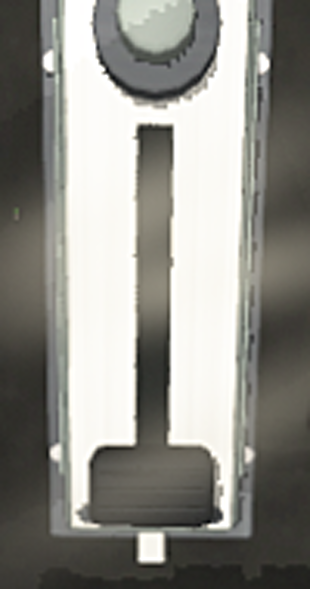

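The grip centre is at about (0.400, -0.367), so its near face is at x≈0.388, and the axis slope is about 6.5°. Lowering behind it.

>>> servo_tool(
  steps=[
    [-1, 0.5, -30, 0, -1],
    [-1, 0.5, -30, 0, -1],
    [0, 0.5, -30, 0, -1],
    [0, 0, -30, 0, -1],
    [0, 0, -22, 0, -1],
    [0, 0, -8, 0, -1],
    [0, 0, 0, 0, -1],
    [0, 0, 0, 0, -1],
  ],
)

```text
t: 3.4
ee_pos: [0.358, -0.3711, 0.0812]
ee_rot: [3.142, -0.0, 0.127]
ft_force: [-0.1, -0.5, 0.7]
width: 0.0008
gripper_force: 0.0
```

>>> servo_tool(
  steps=[
    [3, 0.35, 0, 0, -1],
    [3, 0.35, 0, 0, -1],
    [3, 0.35, 0, 0, -1],
    [2, 0.2, 0, 0, -1],
    [2, 0.2, 0, 0, -1],
    [1, 0.1, 0, 0, -1],
    [0, 0, 0, 0, -1],
  ],
)

```text
t: 3.98
ee_pos: [0.3717, -0.3701, 0.0807]
ee_rot: [3.141, -0.0, 0.126]
ft_force: [0.5, 0.1, -0.8]
width: 0.0005
gripper_force: 0.0
```

>>> servo_tool(
  steps=[
    [1.5, 0.17, 0, 0, -1],
    [1.5, 0.17, 0, 0, -1],
    [1.5, 0.17, 0, 0, -1],
    [1.5, 0.17, 0, 0, -1],
    [1, 0.11, 0, 0, -1],
    [0, 0, 0, 0, -1],
  ],
)

```text
t: 4.48
ee_pos: [0.3783, -0.3693, 0.0804]
ee_rot: [-3.141, 0.0, 0.126]
ft_force: [-2.0, 0.6, -0.2]
width: 0.0005
gripper_force: 0.9
```

>>> servo_tool(
  steps=[
    [1, 0.11, 0, 0, -1],
    [1, 0.11, 0, 0, -1],
    [1, 0.11, 0, 0, -1],
    [1, 0.11, 0, 0, -1],
    [0, 0, 0, 0, -1],
  ],
)

```text
t: 4.9
ee_pos: [0.3826, -0.3688, 0.0805]
ee_rot: [-3.142, -0.0, 0.126]
ft_force: [-0.4, -1.0, -0.1]
width: 0.0003
gripper_force: 0.9
```

>>> servo_tool(
  steps=[
    [1, 0.11, 0, 0, -1],
    [1, 0.11, 0, 0, -1],
    [1, 0.11, 0, 0, -1],
    [1, 0.11, 0, 0, -1],
    [0, 0, 0, 0, -1],
  ],
)

```text
t: 5.32
ee_pos: [0.3867, -0.3683, 0.0805]
ee_rot: [-3.142, -0.0, 0.126]
ft_force: [-1.5, -0.5, 0.3]
width: 0.0005
gripper_force: 0.9
```

>>> servo_tool(
  steps=[
    [1, 0.11, 0, 0, -1],
    [1, 0.11, 0, 0, -1],
    [1, 0.11, 0, 0, -1],
    [0, 0, 0, 0, -1],
  ],
)

```text
t: 5.65
ee_pos: [0.3896, -0.368, 0.0805]
ee_rot: [-3.141, -0.0, 0.126]
ft_force: [-2.0, 0.5, -1.7]
width: 0.0006
gripper_force: 0.9
```

>>> servo_tool(
  steps=[
    [1, 0.11, 0, 0, -1],
    [1, 0.11, 0, 0, -1],
    [1, 0.11, 0, 0, -1],
    [0, 0, 0, 0, -1],
  ],
)

```text
t: 5.98
ee_pos: [0.3926, -0.3676, 0.0805]
ee_rot: [-3.142, -0.0, 0.126]
ft_force: [-1.8, 0.1, -0.6]
width: 0.0004
gripper_force: 0.9
```

>>> servo_tool(
  steps=[
    [1, 0.11, 0, 0, -1],
    [1, 0.11, 0, 0, -1],
    [1, 0.11, 0, 0, -1],
    [0, 0, 0, 0, -1],
  ],
)

```text
t: 6.32
ee_pos: [0.3955, -0.3673, 0.0805]
ee_rot: [-3.141, -0.0, 0.126]
ft_force: [-1.5, -0.2, -1.4]
width: 0.0005
gripper_force: 1.0
```

>>> servo_tool(
  steps=[
    [1, 0.11, 0, 0, -1],
    [1, 0.11, 0, 0, -1],
    [0, 0, 0, 0, -1],
  ],
)

```text
t: 6.57
ee_pos: [0.3971, -0.3672, 0.0805]
ee_rot: [-3.141, 0.001, 0.126]
ft_force: [-4.3, 0.3, -0.3]
width: 0.0005
gripper_force: 2.3
```

>>> servo_tool(
  steps=[
    [1, 0.11, 0, 0, -1],
    [1, 0.11, 0, 0, -1],
    [0, 0, 0, 0, -1],
  ],
)

```text
t: 6.82
ee_pos: [0.3987, -0.367, 0.0805]
ee_rot: [-3.141, 0.002, 0.126]
ft_force: [-6.4, -0.2, 2.0]
width: 0.0005
gripper_force: 3.3
```

>>> servo_tool(
  steps=[
    [1, 0.11, 0, 0, -1],
    [0, 0, 0, 0, -1],
  ],
)

```text
t: 6.98
ee_pos: [0.3996, -0.3668, 0.0805]
ee_rot: [-3.141, 0.002, 0.126]
ft_force: [-6.3, -0.2, 1.8]
width: 0.0007
gripper_force: 3.4
```

>>> servo_tool(
  steps=[
    [1, 0.11, 0, 0, -1],
    [0, 0, 0, 0, -1],
  ],
)

```text
t: 7.15
ee_pos: [0.4006, -0.3667, 0.0805]
ee_rot: [-3.141, 0.002, 0.126]
ft_force: [-6.9, -1.1, 2.3]
width: 0.0007
gripper_force: 3.5
```

>>> servo_tool(
  steps=[
    [1, 0.11, 0, 0, -1],
    [0, 0, 0, 0, -1],
  ],
)

```text
t: 7.32
ee_pos: [0.4015, -0.3666, 0.0805]
ee_rot: [-3.141, 0.002, 0.126]
ft_force: [-7.1, 0.2, 2.2]
width: 0.0005
gripper_force: 3.5
```

>>> servo_tool(
  steps=[
    [1, 0.11, 0, 0, -1],
    [0, 0, 0, 0, -1],
  ],
)

```text
t: 7.48
ee_pos: [0.4025, -0.3665, 0.0805]
ee_rot: [-3.141, 0.002, 0.126]
ft_force: [-7.4, 0.2, 2.4]
width: 0.0004
gripper_force: 3.6
```

>>> servo_tool(
  steps=[
    [1, 0.11, 0, 0, -1],
    [0, 0, 0, 0, -1],
  ],
)

```text
t: 7.65
ee_pos: [0.4035, -0.3664, 0.0805]
ee_rot: [-3.141, 0.002, 0.126]
ft_force: [-7.3, 0.6, 1.5]
width: 0.0006
gripper_force: 3.6
```

>>> servo_tool(
  steps=[
    [1, 0.11, 0, 0, -1],
    [0, 0, 0, 0, -1],
  ],
)

```text
t: 7.82
ee_pos: [0.4047, -0.3663, 0.0805]
ee_rot: [-3.141, 0.001, 0.126]
ft_force: [-6.5, 0.4, 1.5]
width: 0.0006
gripper_force: 2.8
```

>>> servo_tool(
  steps=[
    [1, 0.11, 0, 0, -1],
    [0, 0, 0, 0, -1],
  ],
)

```text
t: 7.98
ee_pos: [0.4066, -0.3661, 0.0805]
ee_rot: [-3.141, -0.0, 0.126]
ft_force: [-1.6, 1.6, -0.6]
width: 0.0004
gripper_force: 0.5
```

>>> servo_tool(
  steps=[
    [1, 0.11, 0, 0, -1],
    [0, 0, 0, 0, -1],
  ],
)

```text
t: 8.15
ee_pos: [0.4084, -0.3663, 0.0809]
ee_rot: [3.141, -0.002, 0.126]
ft_force: [1.2, 0.0, -0.4]
width: 0.0004
gripper_force: 0.0
```

Click 1 came at x≈0.4055, so click 2 should come near 0.423 and click 3 near 0.441.

>>> servo_tool(
  steps=[
    [1, 0.11, 0, 0, -1],
    [1, 0.11, 0, 0, -1],
    [1, 0.11, 0, 0, -1],
    [1, 0.11, 0, 0, -1],
    [1, 0.11, 0, 0, -1],
    [1, 0.11, 0, 0, -1],
    [0, 0, 0, 0, -1],
  ],
)

```text
t: 8.73
ee_pos: [0.4136, -0.3654, 0.0806]
ee_rot: [3.142, -0.0, 0.126]
ft_force: [-1.2, -0.1, 0.1]
width: 0.0005
gripper_force: 0.0
```

>>> servo_tool(
  steps=[
    [1, 0.11, 0, 0, -1],
    [1, 0.11, 0, 0, -1],
    [1, 0.11, 0, 0, -1],
    [0, 0, 0, 0, -1],
  ],
)

```text
t: 9.07
ee_pos: [0.4157, -0.3651, 0.0805]
ee_rot: [-3.141, 0.002, 0.126]
ft_force: [-5.3, 0.1, 1.4]
width: 0.0008
gripper_force: 2.4
```

>>> servo_tool(
  steps=[
    [1, 0.11, 0, 0, -1],
    [1, 0.11, 0, 0, -1],
    [0, 0, 0, 0, -1],
  ],
)

```text
t: 9.32
ee_pos: [0.4173, -0.365, 0.0805]
ee_rot: [-3.141, 0.002, 0.126]
ft_force: [-7.4, 0.2, 3.2]
width: 0.0005
gripper_force: 3.4
```

>>> servo_tool(
  steps=[
    [1, 0.11, 0, 0, -1],
    [1, 0.11, 0, 0, -1],
    [0, 0, 0, 0, -1],
  ],
)

```text
t: 9.57
ee_pos: [0.4191, -0.3648, 0.0805]
ee_rot: [-3.141, 0.003, 0.126]
ft_force: [-6.4, -0.6, 3.4]
width: 0.0004
gripper_force: 3.5
```

>>> servo_tool(
  steps=[
    [1, 0.11, 0, 0, -1],
    [0, 0, 0, 0, -1],
  ],
)

```text
t: 9.73
ee_pos: [0.4201, -0.3647, 0.0805]
ee_rot: [-3.141, 0.003, 0.126]
ft_force: [-7.0, -0.4, 3.9]
width: 0.0007
gripper_force: 3.6
```

>>> servo_tool(
  steps=[
    [1, 0.11, 0, 0, -1],
    [0, 0, 0, 0, -1],
  ],
)

```text
t: 9.9
ee_pos: [0.4211, -0.3645, 0.0805]
ee_rot: [-3.141, 0.003, 0.126]
ft_force: [-7.0, -0.4, 3.9]
width: 0.0001
gripper_force: 3.6
```

>>> servo_tool(
  steps=[
    [1, 0.11, 0, 0, -1],
    [0, 0, 0, 0, -1],
  ],
)

```text
t: 10.07
ee_pos: [0.4222, -0.3644, 0.0805]
ee_rot: [-3.141, 0.002, 0.126]
ft_force: [-7.1, -1.1, 2.9]
width: 0.0008
gripper_force: 3.2
```

>>> servo_tool(
  steps=[
    [1, 0.11, 0, 0, -1],
    [0, 0, 0, 0, -1],
  ],
)

```text
t: 10.23
ee_pos: [0.4239, -0.3642, 0.0805]
ee_rot: [-3.141, 0.001, 0.126]
ft_force: [-3.2, -0.2, 1.4]
width: 0.0004
gripper_force: 1.3
```

>>> servo_tool(
  steps=[
    [1, 0.11, 0, 0, -1],
    [0, 0, 0, 0, -1],
  ],
)

```text
t: 10.4
ee_pos: [0.426, -0.3641, 0.0806]
ee_rot: [3.141, -0.001, 0.126]
ft_force: [0.6, 0.1, 0.2]
width: 0.0006
gripper_force: 0.0
```

>>> servo_tool(
  steps=[
    [0.5, 0.05, 0, 0, -1],
    [0, 0, 0, 0, -1],
  ],
)

```text
t: 10.57
ee_pos: [0.4264, -0.364, 0.0806]
ee_rot: [3.141, -0.001, 0.126]
ft_force: [0.3, 0.5, -0.3]
width: 0.0003
gripper_force: 0.0
```

Click 2 came near 0.4235, which matches the 18 mm pitch. Now on to click 3 at about 0.4413.

>>> servo_tool(
  steps=[
    [1, 0.11, 0, 0, -1],
    [1, 0.11, 0, 0, -1],
    [1, 0.11, 0, 0, -1],
    [1, 0.11, 0, 0, -1],
    [1, 0.11, 0, 0, -1],
    [1, 0.11, 0, 0, -1],
    [0, 0, 0, 0, -1],
  ],
)

```text
t: 11.15
ee_pos: [0.4321, -0.3634, 0.0806]
ee_rot: [3.142, -0.0, 0.126]
ft_force: [-0.1, -0.5, 0.4]
width: 0.0005
gripper_force: 0.0
```

>>> servo_tool(
  steps=[
    [1, 0.11, 0, 0, -1],
    [1, 0.11, 0, 0, -1],
    [1, 0.11, 0, 0, -1],
    [0, 0, 0, 0, -1],
  ],
)

```text
t: 11.48
ee_pos: [0.4339, -0.3632, 0.0805]
ee_rot: [-3.141, 0.002, 0.126]
ft_force: [-5.7, -0.1, 2.9]
width: 0.0009
gripper_force: 2.8
```

>>> servo_tool(
  steps=[
    [1, 0.11, 0, 0, -1],
    [1, 0.11, 0, 0, -1],
    [0, 0, 0, 0, -1],
  ],
)

```text
t: 11.73
ee_pos: [0.4356, -0.3629, 0.0805]
ee_rot: [-3.141, 0.003, 0.126]
ft_force: [-6.7, -1.7, 4.6]
width: 0.0006
gripper_force: 3.4
```

>>> servo_tool(
  steps=[
    [1, 0.11, 0, 0, -1],
    [0, 0, 0, 0, -1],
  ],
)

```text
t: 11.9
ee_pos: [0.4365, -0.3629, 0.0805]
ee_rot: [-3.141, 0.003, 0.126]
ft_force: [-6.5, 0.4, 3.7]
width: 0.0009
gripper_force: 3.5
```

>>> servo_tool(
  steps=[
    [1, 0.11, 0, 0, -1],
    [0, 0, 0, 0, -1],
  ],
)

```text
t: 12.07
ee_pos: [0.4375, -0.3628, 0.0805]
ee_rot: [-3.141, 0.003, 0.126]
ft_force: [-6.9, -0.9, 4.2]
width: 0.0002
gripper_force: 3.5
```

>>> servo_tool(
  steps=[
    [1, 0.11, 0, 0, -1],
    [0, 0, 0, 0, -1],
  ],
)

```text
t: 12.23
ee_pos: [0.4384, -0.3626, 0.0805]
ee_rot: [-3.141, 0.003, 0.126]
ft_force: [-7.5, -0.2, 3.9]
width: 0.0003
gripper_force: 3.6
```

>>> servo_tool(
  steps=[
    [1, 0.11, 0, 0, -1],
    [0, 0, 0, 0, -1],
  ],
)

```text
t: 12.4
ee_pos: [0.4394, -0.3625, 0.0805]
ee_rot: [-3.141, 0.003, 0.126]
ft_force: [-8.3, -1.0, 4.2]
width: 0.0005
gripper_force: 3.6
```

>>> servo_tool(
  steps=[
    [1, 0.11, 0, 0, -1],
    [0, 0, 0, 0, -1],
  ],
)

```text
t: 12.57
ee_pos: [0.4407, -0.3624, 0.0805]
ee_rot: [-3.141, 0.002, 0.126]
ft_force: [-4.8, 0.7, 2.8]
width: 0.0002
gripper_force: 2.6
```

>>> servo_tool(
  steps=[
    [1, 0.11, 0, 0, -1],
    [0, 0, 0, 0, -1],
  ],
)

```text
t: 12.73
ee_pos: [0.4428, -0.3621, 0.0805]
ee_rot: [-3.141, 0.0, 0.126]
ft_force: [-0.1, 0.6, -1.1]
width: 0.0003
gripper_force: 0.1
```

>>> servo_tool(
  steps=[
    [0.5, 0.06, 0, 0, -1],
    [0, 0, 0, 0, -1],
  ],
)

```text
t: 12.9
ee_pos: [0.4438, -0.3621, 0.0806]
ee_rot: [3.141, -0.001, 0.126]
ft_force: [-0.3, 0.4, 1.4]
width: 0.0005
gripper_force: 0.0
```

Click 3 is done and the force has dropped to nothing. Backing off and lifting for a look.

>>> servo_tool(
  steps=[
    [-8, -0.9, 0, 0, -1],
    [-12, -1.3, 0, 0, -1],
    [-12, -1.3, 20, 0, -1],
    [-12, -1.3, 30, 0, -1],
    [0, 0, 30, 0, -1],
    [0, 0, 30, 0, -1],
    [0, 0, 30, 0, -1],
    [0, 0, 10, 0, -1],
    [0, 0, 0, 0, -1],
    [0, 0, 0, 0, -1],
    [0, 0, 0, 0, -1],
  ],
)

```text
t: 13.82
ee_pos: [0.3983, -0.366, 0.2283]
ee_rot: [-3.139, 0.002, 0.126]
ft_force: [0.5, -0.1, -0.4]
width: 0.0005
gripper_force: 0.0
```

```bash
python3 - <<'E'
from h import *
import json
c=calibration("wrist");im=snap("wrist","pics/w1.png")
json.dump({k:np.array(v).tolist() for k,v in c.items()},open("w1.json","w"))
cv2.imwrite("pics/w1c.png",cv2.resize(im[0:190,210:350,::-1],None,fx=3.1,fy=3.1,interpolation=cv2.INTER_CUBIC))
E
```

```text
(no output)
```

View pics/w1c.png

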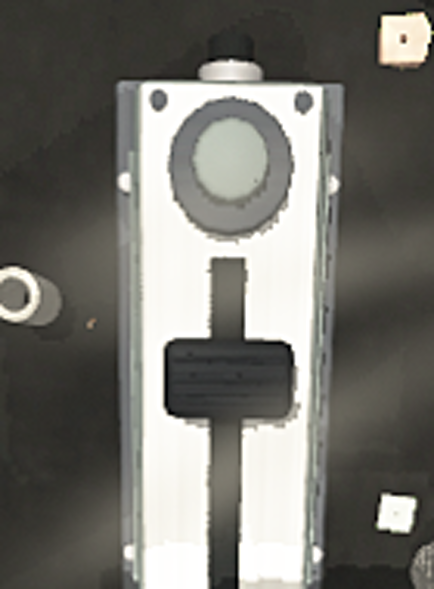

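The lever has moved well along the slot, with its grip at crop (229,378). The button cap centre is at crop (230,160).

```bash
python3 - <<'E'
from h import *
import json
c=json.load(open("w1.json"))
print(pix2world("wrist",[(210+230/3.1,160/3.1),(210+229/3.1,378/3.1),(210+135/3.1,85/3.1),(210+327/3.1,85/3.1)],[.070,.096,.055,.055],c))
E
```

```text
[[ 0.53701566 -0.35193309  0.07      ]
 [ 0.47295296 -0.35964961  0.096     ]
 [ 0.55769754 -0.31902807  0.055     ]
 [ 0.56533495 -0.37950191  0.055     ]]
```

Grip x is 0.473 against 0.472 expected, so it is in notch 3. The button is at (0.537, -0.352). Moving over it and down.

>>> servo_tool(
  steps=[
    [35, 3.5, 0, 0, -1],
    [35, 3.5, 0, 0, -1],
    [35, 3.5, 0, 0, -1],
    [34, 3.5, 0, 0, -1],
    [0, 0, -35, 0, -1],
    [0, 0, -35, 0, -1],
    [0, 0, -35, 0, -1],
    [0, 0, -20, 0, -1],
    [0, 0, -8, 0, -1],
    [0, 0, 0, 0, -1],
    [0, 0, 0, 0, -1],
    [0, 0, 0, 0, -1],
  ],
)

```text
t: 14.87
ee_pos: [0.5393, -0.3538, 0.0994]
ee_rot: [3.14, -0.002, 0.126]
ft_force: [0.1, -0.0, -0.4]
width: 0.0002
gripper_force: 0.0
```

>>> servo_tool(
  steps=[
    [0, 0, -3, 0, -1],
    [0, 0, -3, 0, -1],
    [0, 0, -2, 0, -1],
    [0, 0, -2, 0, -1],
    [0, 0, 0, 0, -1],
  ],
)

```text
t: 15.28
ee_pos: [0.5382, -0.3528, 0.0872]
ee_rot: [-3.141, 0.0, 0.126]
ft_force: [0.6, 0.2, -0.1]
width: 0.0006
gripper_force: 0.0
```

>>> servo_tool(
  steps=[
    [0, 0, -2, 0, -1],
    [0, 0, -2, 0, -1],
    [0, 0, -2, 0, -1],
    [0, 0, -1, 0, -1],
    [0, 0, 0, 0, -1],
  ],
)

```text
t: 15.7
ee_pos: [0.5386, -0.353, 0.0808]
ee_rot: [3.141, -0.0, 0.126]
ft_force: [-0.7, -0.2, 4.5]
width: 0.0004
gripper_force: 2.0
```

>>> servo_tool(
  steps=[
    [0, 0, -1, 0, -1],
    [0, 0, -1, 0, -1],
    [0, 0, -1, 0, -1],
    [0, 0, 0, 0, -1],
  ],
)

```text
t: 16.03
ee_pos: [0.5387, -0.3531, 0.0793]
ee_rot: [3.141, -0.0, 0.126]
ft_force: [-3.6, 3.5, 11.5]
width: 0.0007
gripper_force: 6.2
```

>>> servo_tool(
  steps=[
    [0, 0, -1, 0, -1],
    [0, 0, -1, 0, -1],
    [0, 0, -1, 0, -1],
    [0, 0, 0, 0, -1],
  ],
)

```text
t: 16.37
ee_pos: [0.5388, -0.3532, 0.079]
ee_rot: [3.141, -0.0, 0.126]
ft_force: [-10.5, 8.2, 27.3]
width: 0.0002
gripper_force: 13.7
```

The force passed 5 N and then rose steeply, so the button is bottomed. Releasing straight up and backing off for a check.

>>> servo_tool(
  steps=[
    [0, 0, 3, 0, -1],
    [0, 0, 5, 0, -1],
    [0, 0, 15, 0, -1],
    [0, 0, 30, 0, -1],
    [0, 0, 35, 0, -1],
    [0, 0, 35, 0, -1],
    [0, 0, 28, 0, -1],
    [-35, -3.5, 0, 0, -1],
    [-35, -3.5, 0, 0, -1],
    [-35, -3.5, 0, 0, -1],
    [-35, -3.5, 0, 0, -1],
    [0, 0, 0, 0, -1],
  ],
)

```text
t: 17.37
ee_pos: [0.3934, -0.3668, 0.2242]
ee_rot: [-3.14, 0.004, 0.123]
ft_force: [0.3, -0.5, -0.6]
width: 0.0004
gripper_force: 0.0
```

>>> servo_tool(
  steps=[
    [0, 0, 0, 0, -1],
    [0, 0, 0, 0, -1],
    [0, 0, 0, 0, -1],
    [0, 0, 0, 0, -1],
  ],
)

```text
t: 17.7
ee_pos: [0.3993, -0.3668, 0.2254]
ee_rot: [-3.141, -0.0, 0.127]
ft_force: [0.1, 0.0, -0.5]
width: 0.0005
gripper_force: 0.0
```

```bash
python3 - <<'E'
from h import *
import json
c=calibration("wrist");im=snap("wrist","pics/w2.png")
print(world2pix("wrist",[[.4729,-.3597,.096],[.537,-.352,.07]],c)*3.1-[210*3.1,0])
cv2.imwrite("pics/w2c.png",cv2.resize(im[0:190,210:350,::-1],None,fx=3.1,fy=3.1,interpolation=cv2.INTER_CUBIC))
E
```

```text
[[225.60330282 382.41676707]
 [226.80393006 162.68117918]]
```

View pics/w2c.png

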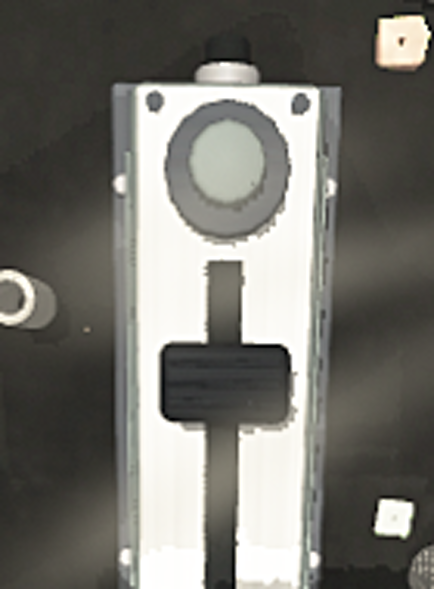

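Grip and button are back where expected, at (226,382) and (227,162). The stop came 7 mm higher than my rough cap height predicts, so I'll triangulate the cap and measure the contact again before handing in.

```bash
python3 - <<'E'
from h import *
import json
from scipy.optimize import least_squares
w0,w1=json.load(open("w0.json")),json.load(open("w1.json"));s,d=calibration("scene"),calibration("side")
obs=[(w0,230+158/3.1,22/3.1),(w1,210+230/3.1,160/3.1),(s,225+267/4,170+155/4),(d,225+262/4,180+166/4)]
f=lambda idx:least_squares(lambda P:np.concatenate([world2pix("",P,obs[i][0])[0]-obs[i][1:] for i in idx]),[.537,-.352,.07])
for idx in([0,1,2,3],[2,3],[1,2],[1,3]):
    r=f(idx);print(idx,np.round(r.x,4),np.round(r.fun,1))
# deck corner button end +y as height check (should be .055), scene+side
obs=[(s,225+167/4,170+200/4),(d,225+178/4,180+212/4),(w1,210+135/3.1,85/3.1)]
r=f([0,1,2]);print(r.x,np.round(r.fun,1))
# lever grip cap width test: cap diameter in w1 at heights
for z in(.07,.077,.08):
    P=pix2world("",[(210+193/3.1,51.6),(210+267/3.1,51.6),(210+168/3.1,53),(210+292/3.1,53)],z,w1);print(z,np.linalg.norm(P[0]-P[1]),np.linalg.norm(P[2]-P[3]))
E
```

```text
[0, 1, 2, 3] [ 0.5353 -0.3527  0.0726] [-0.2 -1.3  0.6  1.5 -0.7  0.1  0.2  0.3]
[2, 3] [ 0.5376 -0.3556  0.0704] [ 0.  -0.1  0.   0.1]
[1, 2] [ 0.5362 -0.3525  0.0726] [ 0.5  0.5 -1.2 -0.2]
[1, 3] [ 0.5362 -0.3521  0.0735] [ 0.1  0.2 -0.4 -0.1]
[ 0.55707732 -0.31978359  0.05520639] [-1.1 -2.1 -0.3  1.8  0.7  0.7]
0.07 0.022843454516530012 0.03832562700365639
0.077 0.022331569748721254 0.037466811859664266
0.08 0.022112190562517463 0.037098748226524786
```

I'll press again finely to see the force-versus-travel curve. This is harmless with the lever seated.

>>> servo_tool(
  steps=[
    [35, 3.5, 0, 0, -1],
    [35, 3.5, 0, 0, -1],
    [35, 3.5, 0, 0, -1],
    [32, 3.5, 0, 0, -1],
    [0, 0, -35, 0, -1],
    [0, 0, -35, 0, -1],
    [0, 0, -35, 0, -1],
    [0, 0, -20, 0, -1],
    [0, 0, -8, 0, -1],
    [0, 0, -4, 0, -1],
    [0, 0, 0, 0, -1],
    [0, 0, 0, 0, -1],
  ],
)

```text
t: 18.75
ee_pos: [0.5366, -0.3537, 0.0904]
ee_rot: [3.14, -0.002, 0.126]
ft_force: [-0.2, -0.8, 0.4]
width: 0.0005
gripper_force: 0.0
```

>>> servo_tool(
  steps=[
    [0, 0, -1, 0, -1],
    [0, 0, 0, 0, -1],
    [0, 0, 0, 0, -1],
  ],
)

```text
t: 19.0
ee_pos: [0.536, -0.3535, 0.089]
ee_rot: [3.14, -0.002, 0.126]
ft_force: [-0.0, 0.1, 0.7]
width: 0.0002
gripper_force: 0.0
```

>>> servo_tool(
  steps=[
    [0, 0, -1, 0, -1],
    [0, 0, 0, 0, -1],
    [0, 0, 0, 0, -1],
  ],
)

```text
t: 19.25
ee_pos: [0.5354, -0.3529, 0.0867]
ee_rot: [3.142, -0.0, 0.126]
ft_force: [-0.4, 0.5, 0.8]
width: 0.0006
gripper_force: 0.0
```

>>> servo_tool(
  steps=[
    [0, 0, -1, 0, -1],
    [0, 0, 0, 0, -1],
    [0, 0, 0, 0, -1],
  ],
)

```text
t: 19.5
ee_pos: [0.5354, -0.3529, 0.0855]
ee_rot: [-3.142, 0.0, 0.126]
ft_force: [-0.3, -0.1, 0.5]
width: 0.0005
gripper_force: 0.1
```

>>> servo_tool(
  steps=[
    [0, 0, -1, 0, -1],
    [0, 0, 0, 0, -1],
    [0, 0, 0, 0, -1],
  ],
)

```text
t: 19.75
ee_pos: [0.5354, -0.353, 0.0847]
ee_rot: [3.142, 0.0, 0.126]
ft_force: [-0.5, 1.0, 1.4]
width: 0.0005
gripper_force: 0.9
```

>>> servo_tool(
  steps=[
    [0, 0, -1, 0, -1],
    [0, 0, 0, 0, -1],
    [0, 0, 0, 0, -1],
  ],
)

```text
t: 20.0
ee_pos: [0.5354, -0.353, 0.0836]
ee_rot: [3.141, -0.0, 0.126]
ft_force: [-0.5, 0.2, 2.1]
width: 0.0003
gripper_force: 1.2
```

Contact is at z=0.0855 with a spring slope of about 0.9 N/mm. The first press reached 0.079, so it covered the full 6 mm. Releasing and handing in.

>>> servo_tool(
  steps=[
    [0, 0, 5, 0, -1],
    [0, 0, 15, 0, -1],
    [0, 0, 30, 0, -1],
    [0, 0, 35, 0, -1],
    [0, 0, 35, 0, -1],
    [0, 0, 20, 0, -1],
    [0, 0, 0, 0, -1],
    [0, 0, 0, 0, -1],
    [0, 0, 0, 0, -1],
    [0, 0, 0, 0, -1],
    [0, 0, 0, 0, -1],
    [0, 0, 0, 0, -1],
  ],
)

```text
t: 21.0
ee_pos: [0.5348, -0.3524, 0.2218]
ee_rot: [-3.14, 0.002, 0.126]
ft_force: [0.0, 0.0, 0.0]
width: 0.0002
gripper_force: 0.0
```

```bash
python3 -c "
from bench import *
print(get_obs()['ee_pos']);print(finish_job())"
```

```text
[ 0.5347853  -0.35242416  0.22179201]
the job is handed in; nothing more can be done
None
```

The job is handed in, with no verdict returned: I pushed the lever through three clicks and stopped in the third notch, pressed the set button fully down and released it, and left the arm clear of everything after about 21 s.

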